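# Proof-pull the bench tension gauge

### The arm

A 6-joint arm with a two-finger parallel gripper is mounted at the origin on the work surface. World frame = base frame: x ahead of the robot, y to its left, z up, the work surface at z = 0. Lengths are in m, angles in degrees, forces in N, time in s.
With the tool pointing down it reaches from about 0.25 to 0.725 m from the base axis. Payload 9.7 kg.
Tool frame: the origin (TCP) lies between the finger pads; the fingertips stand 19 mm ahead of it and the grasp point (between the pads) is the TCP; z points along the fingers, y is the line along which they close (so a half turn about z gives the same grasp; the last joint's range is limited). The gripper opens to 85 mm and grips with 20 to 120 N. Pads are 22 mm wide; open, the fingers measure 114 mm over their backs; the gripper's body (76 mm by 85 mm) begins 54 mm behind the grasp point. The pads swing forward as they close: fully open they stand 13 mm farther back than shut.
Start: joints at [64.802, 4.979, 10.078, 95.1, 0, 90], TCP at [0.234, 0.498, 0.25] pointing down, gripper open.
Joint ranges: [-179.16, 179.16], [-48.56, 103.87], [-65.8, 70.77], [-126.05, 130.52], [-82.76, 87.17], [-180, 180]. Speed limits (degrees/s): [127.2, 127.2, 147.25, 180, 180, 180].

### API

Orientations are given as [roll, pitch, yaw] about the fixed x, y, z axes, in that order (R = Rz(yaw) Ry(pitch) Rx(roll)).
In Python, from workcell import telemetry, camera, calibration, workorder gives the robot as it stands.
- The arm moves only by the tool play_rows, never from a script. Its argument "increments" is a list of rows, each a list of 3 entries, a list of its own where there are three numbers: the shift along the tool's x, y, z in mm, then the turn, a rotation vector about the tool's x, y, z in degrees, then the closure, from 0 (fully open) to 1 (shut). In form: [[[x, y, z], [ax, ay, az], jaw], ...]. A call has 1 to 20 rows; each row is the pose to reach, as a shift and turn from the pose commanded when the call began, along the tool's axes at that moment; what a row does not reach only later rows make up. A row lasts 1/10 s, in which the tool goes at most 50 mm and 8.59 degrees, less where a joint would pass 70% of its speed; a pose out of reach is approached as far as the arm can. A call with a gripper value outside its range is refused whole. The fingers move at their own pace and stop on an object; "grip_force" is the grip in N (left out, the last holds). Time passes only in rows, so rows that repeat a pose let the fingers close. It gives the time, the measured TCP pose, the force, the opening and the grip force at its end, in the units of the state.
- telemetry.get_obs(): the state, without advancing time (a new reading comes with each control period).
- camera(name): name is "scene" or "side" or "wrist"; returns (picture, depth): 400x640x3 uint8, red, green, blue; 400x640 float32, m along the optical axis (not along the pixel's ray), 0 where there is no reading.
- calibration(name): a dict with "vertical_fov" (degrees; the focal length in pixels is half the picture's height over the tangent of half this angle, whatever the lens; pixels are square), "cx", "cy" (the principal point, pixels), "rvec" (rotation vector, rad) and "tvec" (3), from world to camera coordinates, as OpenCV has them; the wrist camera has in their place "hand_eye" (4x4, takes a point from camera to tool coordinates, whose origin is the TCP and whose axes are the flange's). Camera axes: x right, y down, z forward; pixel columns grow to the right and rows downward; lengths in m; the calibration is good to about 2 mm. A picture is of the moment at which its call begins: read the wrist's pose just before it. calibration takes no time and is no camera call.
- workorder.job_done(): hands the job in; it is judged then, once.
The state is a dict: "time": time; "q": joint angles; "qd": joint speeds; "joint_efforts": joint torques, N m; "ee_pos": TCP position; "tcp_rot": TCP orientation; "wrist_force": force on the tool from outside, world axes, zero at the start; "torque": the same for the moment, N m; "opening": finger opening in m; "grasp_force": force on a finger pad.
Only numpy, scipy, OpenCV 4.12 (cv2) and the standard library are available. Lean on these libraries where they do the work, as an engineer would, in place of code of your own. Each camera call takes 0.05 s, during which the arm holds its last target. There are 200 camera calls.

### The job

Do the morning check of the sprung pull gauge. First clear away the squeegee that lies across its runners: set it down on the floor of the steel tray, on its wooden back with the rubber edge still up, without dropping it, and let go. Then pull the gauge's handle out until its pointer stands level with the point of the index plate (do not pull well past it), hold it steady there for two seconds, ease the handle slowly all the way back home under control rather than letting it snap, let go, and leave the jar, loupe and ink knife where they are.

Things in the scene. Friction and masses are not known exactly. Their poses are not given: they have to be found in the camera images.
- gauge: Pull gauge screwed to the bench: plywood board 360 x 160 x 15 mm. Origin on the bench under the gauge's axis; board from x = -130 to 230, y = +-80. The handle is pulled along -x (towards the robot). Steel runners 10 mm wide at y = +-35, tops at z = 23, x = -120 to 70. Aluminium spring housing, tube 41 mm thick, x = 83 to 225, y = 0, top z = 56.
- drawbar (a joint): How far the sprung handle is drawn out along the gauge's -x, in m: 0 = fully home, stop at 0.13. It takes 2.4 N to start, plus 120 N per m drawn, plus 25 N per m/s of speed (about 15 N at 0.1 m); it snaps home when released.
- handle_grip (a point): Grip point, moving with the handle: middle of the wooden crossbar, 66 mm above the bench. Bar 16 mm thick (gauge's x), 72 mm long (y), z = 30 to 82; under it a steel shoe 24 x 80 mm, z = 23.5 to 30; a 12 mm rod behind it, top z = 42, joins it to the housing. Home is at the gauge's x = 40, 43 mm in front of the housing. Axes as the gauge's.
- pointer_tip (a point): Tip of the thin steel pointer (4 mm wide) that sticks out of the handle's shoe on the gauge's -y side: level in x with the handle's middle, at the gauge's y = -51 mm, z = 26.5 mm. It moves with the handle.
- index_tip (a point): Point of the index: a small fixed dark steel plate (22 x 25 mm, 6 mm high) on the paper scale on the gauge's -y side, pointing at the gauge's axis; the point is at y = -53, 21 mm above the bench, 75 to 115 mm in front (-x) of the pointer's home. Axes as the gauge's: level means equal x of pointer tip and index point. The squeegee may hide it at first.
- squeegee: Loose squeegee, about 0.22 kg, on its wooden back, rubber edge up. Wood 36 mm thick (x), 220 long (y), 36 high; rubber strip 10 mm thick above it up to z = 62. Origin: centre of its underside. At the start it lies across the runners, underside 23 mm above the bench, 80 to 92 mm in front of the handle's middle.
- tray_in (a point): Centre of the inner floor of the fixed open steel tray, 5 mm above the bench: inside 120 mm (x) by 260 mm (y), walls 5 mm thick, top 28 mm above the bench. The tray's long side is its y.
- ink_jar: Bystander: jar of ink, 68 mm in diameter, 85 mm high; origin under its centre.
- loupe: Bystander: black loupe, 60 mm in diameter, 68 mm high; origin under its centre.
- ink_knife: Bystander: ink knife (spatula), about 200 mm long, lying flat on the bench, its length along its x.

How it is judged (in metres and radians):
On the way, in this order (a step that is already met when the one before it is completed fails the run):
1. the squeegee lies on the tray's floor, rubber edge up, let go (x of squeegee in the frame of tray_in between -0.045 and 0.045 m and y of squeegee in the frame of tray_in between -0.035 and 0.035 m and z of squeegee in the frame of tray_in below 0.008 m and angle between squeegee's own z axis and vertical below 0.15 rad and contact force between the fingers and squeegee below 0.2 N), for 0.2 s.
2. the pointer is held level with the index point (within 5 mm) for 1.5 s (x of pointer_tip in the frame of index_tip between -0.005 and 0.005 m), for 1.5 s.
At the end, for the whole second after the job is handed in: The squeegee lies at rest in the tray, flat on its floor (origin within 8 mm of the floor's height, 45 mm across and 35 mm along from the tray's centre, tilt under 0.15 rad), and the handle is home (drawn out less than 4 mm) and let go (all of step 1 and linear speed of squeegee below 0.02 m/s and value of joint drawbar below 0.004 m and contact force between the fingers and gauge below 0.2 N); the robot touches nothing.
It fails at once if the pointer is pulled more than 12 mm past the index point (x of pointer_tip in the frame of index_tip below -0.012 m).
It fails at once if the handle snaps back (faster than 0.25 m/s) (velocity of joint drawbar below -0.25 m/s).
It fails at once if the squeegee is dropped (falls free faster than 0.8 m/s) (linear speed of squeegee above 0.8 m/s and contact force between the fingers and squeegee below 0.1 N).
It fails at once if the ink jar, loupe or ink knife is moved more than 30 mm (distance of any of ink_jar, loupe, ink_knife from where it was at the start of the episode above 0.03 m).
It also fails if it takes over 69 s, if anything falls off the work surface, if the arm or the gripper's body presses on something with over 40 N, if the wrist force passes 120 N, or if a joint passes its speed limit or range.

## Working session

There is one attempt and no reset: what is moved stays moved. The work goes in short steps, Python scripts to look and compute and a tool call to move; the robot and the scene stay as the last step left them, time stands still between calls to the robot, and variables do not carry over. Pictures are saved under pics/ and viewed, at most 10 in all, crops included, and the job is handed in when it is done.

Besides the shell and the picture viewer there is one more tool, called by a JSON object that holds its "fn" and its "kwargs". play_rows: Moves the arm, as the interface text tells. Its arguments: {"type":"object","properties":{"increments":{"type":"array"},"grip_force":{"type":"number"}},"required":["increments"]}

```bash
mkdir -p pics; cat > h.py <<'E'
import numpy as np, cv2
from workcell import telemetry, camera, calibration, workorder
from scipy.spatial.transform import Rotation as R
def cam(name):
    c=calibration(name); f=200/np.tan(np.radians(c["vertical_fov"])/2)
    if "hand_eye" in c:
        o=telemetry.get_obs(); T=np.eye(4); T[:3,:3]=R.from_euler('xyz',o["tcp_rot"],degrees=True).as_matrix(); T[:3,3]=o["ee_pos"]
        T=T@np.array(c["hand_eye"])
    else:
        M=cv2.Rodrigues(np.array(c["rvec"],float))[0]; T=np.eye(4); T[:3,:3]=M.T; T[:3,3]=-M.T@np.array(c["tvec"]).ravel()
    return f,c["cx"],c["cy"],T
def look(name):
    k=cam(name); im,d=camera(name); return k,im,d
def ray(k,u,v,z):
    f,cx,cy,T=k; r=T[:3,:3]@np.array([(u-cx)/f,(v-cy)/f,1]); return T[:3,3]+r*(z-T[2,3])/r[2]
def cloud(k,d):
    f,cx,cy,T=k; v,u=np.mgrid[0:400,0:640]; P=np.stack([(u-cx)/f*d,(v-cy)/f*d,d],-1); return P@T[:3,:3].T+T[:3,3]
E
python3 - <<'E'
from h import *
print(telemetry.get_obs())
for n in("scene","side"):
    k,im,d=look(n); cv2.imwrite(f"pics/{n}.png",im[:,:,::-1]); np.savez(n,im=im,d=d); print(n,k)
E
```

```text
{'time': 0.0, 'q': array([6.47999945e+01, 5.01129864e+00, 1.00350178e+01, 9.50982098e+01,
       7.00894544e-04, 9.00002591e+01]), 'qd': array([ 0.01333124,  0.02384424,  0.0150329 ,  0.01600353, -0.08095478,
       -0.01502722]), 'joint_efforts': array([ 4.45998558e-04, -5.20385385e+01,  4.64806545e+01,  1.63543207e-02,
        6.12653548e-05,  9.75565655e-06]), 'ee_pos': array([0.23409441, 0.49748347, 0.24958618]), 'tcp_rot': array([-1.79925509e+02, -7.00557036e-04,  1.54799734e+02]), 'wrist_force': array([-0.48652953,  0.17418733,  0.71447677]), 'torque': array([ 0.02770768,  0.00437372, -0.00604568]), 'grasp_force': 0.0, 'opening': 0.08541059065211032}
scene (np.float64(449.60442688066), 315.64654320428735, 207.55345573918828, array([[-0.23625443,  0.75995037, -0.60552397,  1.47509261],
       [ 0.97166137,  0.1896516 , -0.1410902 ,  0.19828648],
       [ 0.00761704, -0.62169744, -0.78322045,  1.26024957],
       [ 0.        ,  0.        ,  0.        ,  1.        ]]))
side (np.float64(365.6393337748315), 317.3047107335729, 197.49305392731722, array([[ 0.90088382, -0.21257155,  0.37844641,  0.14240924],
       [-0.43385653, -0.46769364,  0.77008517, -0.83054607],
       [ 0.01329878, -0.85794872, -0.51356318,  0.60646381],
       [ 0.        ,  0.        ,  0.        ,  1.        ]]))
```

View pics/scene.png

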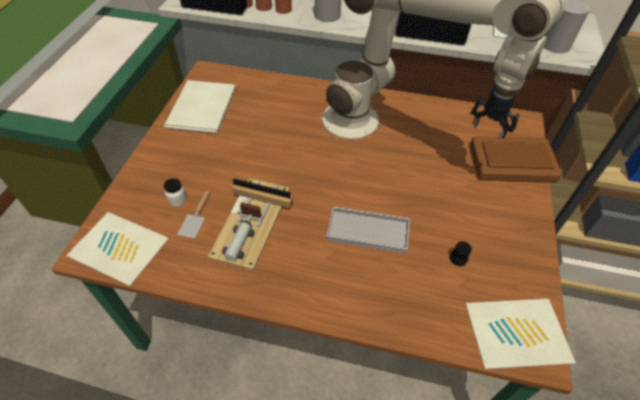

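View pics/side.png

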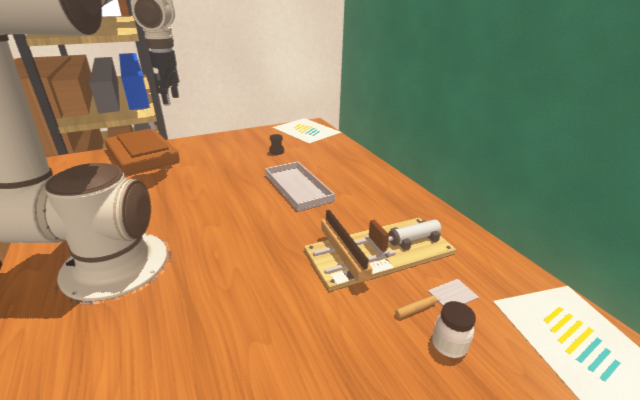

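The scene view shows the squeegee's rubber from (234,182) to (291,195), the handle near (250,208), the housing near (238,238), and the tray with corners (332,209), (410,217), (408,249), (327,236). The side view shows the same layout, with the knife and jar on the gauge's -y side.

```bash
python3 - <<'E'
from h import *
for n in("scene","side"):
    k=cam(n); a=np.load(n+".npz"); im,d=a["im"],a["d"]; P=cloud(k,d)
    print(n,"depth at bench",(d==0).mean())
    x,y,z=P[...,0],P[...,1],P[...,2]
    reg=np.zeros((400,640),bool)
    if n=="scene": reg[165:270,205:300]=1
    else: reg[200:290,300:460]=1
    def rect(m,t):
        p=P[m][:,:2].astype(np.float32); print(t,len(p),np.round(p.mean(0),4),cv2.minAreaRect(p*1000), )
    rect(reg&(z>.075)&(z<.1),"high");
    rect(reg&(z>.012)&(z<.1),"all");
    t=np.zeros((400,640),bool)
    if n=="scene": t[200:260,318:420]=1
    else: t[155:215,255:340]=1
    rect(t&(z>.012)&(z<.05),"traywall")
    hi=reg&(z>.045); print(np.percentile(z[hi],[50,90,99]))
    rect(reg&(z>.05)&(x>.0)&(z<.062),"mid")
k=cam("scene")
print("tray corners",[ray(k,u,v,.028)[:2].round(3) for u,v in((332,209),(410,217),(408,249),(327,236))])
print("rubber ends",[ray(k,u,v,.085)[:2].round(3) for u,v in((234,182),(291,195))])
print("board far corners",[ray(k,u,v,.015)[:2].round(3) for u,v in((210,258),(251,266))])
k=cam("side")
print("rubber ends",[ray(k,u,v,.085)[:2].round(3) for u,v in((329,213),(369,264))])
print("board corners",[ray(k,u,v,.015)[:2].round(3) for u,v in((306,251),(325,283),(454,249),(422,222))])
print("tray corners",[ray(k,u,v,.028)[:2].round(3) for u,v in((264,183),(294,163),(333,197),(300,208))])
E
python3 - <<'E'
import cv2
a=cv2.imread('pics/side.png')[200:295,295:465]; cv2.imwrite('pics/c1.png',cv2.resize(a,(795,444),interpolation=cv2.INTER_CUBIC))
E
```

```text
scene depth at bench 0.00413671875
high 309 [ 0.5442 -0.223 ] ((564.2333374023438, -224.4765625), (216.12564086914062, 111.85398864746094), 85.5927505493164)
all 3703 [ 0.6301 -0.2284] ((615.9284057617188, -276.43243408203125), (319.8194274902344, 361.3127136230469), 86.57609558105469)
traywall 665 [0.5623 0.173 ] ((559.7019653320312, 169.0660858154297), (135.25730895996094, 270.7254638671875), 2.8821589946746826)
[0.05835406 0.08383998 1.26024957]
mid 586 [ 0.6188 -0.2272] ((651.6160888671875, -215.8154754638672), (286.0722961425781, 217.70687866210938), 1.76222825050354)
side depth at bench 0.00430078125
high 515 [ 0.5384 -0.237 ] ((563.196044921875, -226.35189819335938), (214.4983367919922, 105.1727294921875), 86.33790588378906)
all 6395 [ 0.5885 -0.2455] ((620.2484130859375, -151.6027069091797), (373.1524353027344, 361.5743713378906), 87.68323516845703)
traywall 655 [0.5587 0.1497] ((559.2283935546875, 166.03738403320312), (133.35678100585938, 274.83551025390625), 2.7111051082611084)
[0.05921277 0.08474182 0.60646381]
mid 930 [ 0.5872 -0.2443] ((610.46826171875, -270.1994323730469), (205.29916381835938, 312.8067626953125), 65.81241607666016)
tray corners [array([0.515, 0.033]), array([0.484, 0.302]), array([0.617, 0.31 ]), array([0.631, 0.042])]
rubber ends [array([ 0.525, -0.317]), array([ 0.534, -0.108])]
board far corners [array([ 0.798, -0.309]), array([ 0.795, -0.17 ])]
rubber ends [array([ 0.52 , -0.132]), array([ 0.507, -0.343])]
board corners [array([ 0.438, -0.169]), array([ 0.43 , -0.291]), array([ 0.786, -0.321]), array([ 0.791, -0.19 ])]
tray corners [array([0.449, 0.193]), array([0.598, 0.293]), array([0.614, 0.019]), array([0.496, 0.004])]
```

View pics/c1.png

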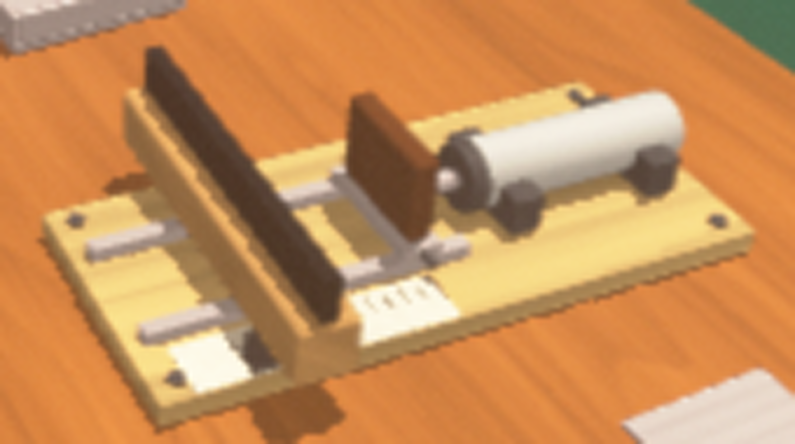

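{"fn": "play_rows", "kwargs": {"increments": [[[-560, -525, -30], [0, 0, 65], 0], [[-560, -525, -30], [0, 0, 65], 0], [[-560, -525, -30], [0, 0, 65], 0], [[-560, -525, -30], [0, 0, 65], 0], [[-560, -525, -30], [0, 0, 65], 0], [[-560, -525, -30], [0, 0, 65], 0], [[-560, -525, -30], [0, 0, 65], 0], [[-560, -525, -30], [0, 0, 65], 0], [[-560, -525, -30], [0, 0, 65], 0], [[-560, -525, -30], [0, 0, 65], 0], [[-560, -525, -30], [0, 0, 65], 0], [[-560, -525, -30], [0, 0, 65], 0], [[-560, -525, -30], [0, 0, 65], 0], [[-560, -525, -30], [0, 0, 65], 0], [[-560, -525, -30], [0, 0, 65], 0], [[-560, -525, -30], [0, 0, 65], 0], [[-560, -525, -30], [0, 0, 65], 0], [[-560, -525, -30], [0, 0, 65], 0], [[-560, -525, -30], [0, 0, 65], 0], [[-560, -525, -30], [0, 0, 65], 0]]}}

```text
time: 2.1
ee_pos: [0.5172, -0.2147, 0.2807]
tcp_rot: [180.0, 0.0, 89.9]
wrist_force: [0.7, -1.0, 1.6]
opening: 0.0854
grasp_force: 0.0
```

```bash
python3 - <<'E'
from h import *
o=telemetry.get_obs(); print(o["time"],o["ee_pos"],o["tcp_rot"],o["q"]); print(calibration("wrist"))
k,im,d=look("wrist"); cv2.imwrite("pics/w1.png",im[:,:,::-1]); np.savez("w1",im=im,d=d,T=k[3])
E
```

```text
2.1 [ 0.51717095 -0.21472186  0.2807307 ] [1.79968690e+02 8.02451757e-03 8.98775732e+01] [-2.25496644e+01  7.16344064e+00  1.58691993e+01  9.86737557e+01
  4.52735938e-03  6.75727614e+01]
{'vertical_fov': 65.91554838586502, 'cx': 319.5788813797152, 'cy': 201.55225392171852, 'hand_eye': array([[-4.36505729e-04, -9.49923577e-01, -3.12482010e-01,
         8.17481016e-02],
       [ 9.99999790e-01, -5.64268012e-04,  3.18437057e-04,
        -8.54850285e-04],
       [-4.78814471e-04, -3.12481805e-01,  9.49923624e-01,
        -1.22853986e-01],
       [ 0.00000000e+00,  0.00000000e+00,  0.00000000e+00,
         1.00000000e+00]])}
```

View pics/w1.png

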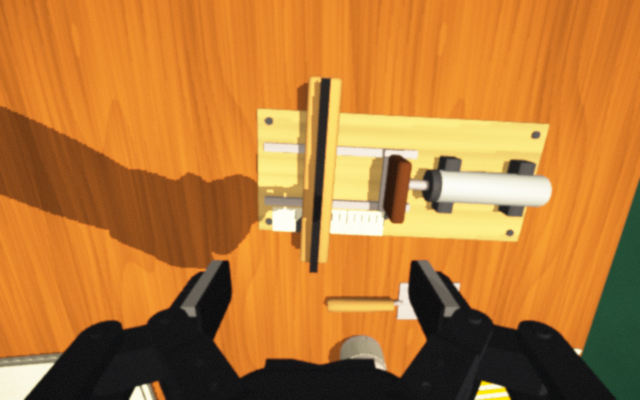

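The wrist view shows the rubber from (326,80) to (314,270), the handle top near (397,190), and the board with corners (258,109), (548,124), (519,241), (258,230). The knife is near (360,305).

```bash
python3 - <<'E'
from h import *
a=np.load("w1.npz"); im=a["im"].astype(int); k=list(cam("wrist")); k[3]=a["T"]; P=cloud(k,a["d"]); z=P[...,2]
reg=np.zeros((400,640),bool); reg[70:275,295:345]=1
def pl(m,t,zz):
    v,u=np.nonzero(m); p=np.array([ray(k,a,b,zz)[:2] for a,b in zip(u,v)],np.float32)*1000
    print(t,len(p),cv2.minAreaRect(p),cv2.fitLine(p,cv2.DIST_L2,0,.01,.01).ravel(),np.median(z[m]))
pl(reg&(im.sum(2)<120)&(z>.075),"rubber",.085)
pl(reg&(z>.077)&(z<.095),"rubber depth",.085)
r=im[...,0]; g=im[...,1]
reg[:]=0; reg[145:230,375:415]=1
pl(reg&(z>.073)&(z<.095),"handle",.082)
print("board",[ray(k,u,v,.015)[:2].round(4) for u,v in((258,109),(548,124),(519,241),(258,230))])
print("rubber",[ray(k,u,v,.085)[:2].round(4) for u,v in((326,80),(314,270))])
E
```

```text
rubber 579 ((515.2548217773438, -218.43994140625), (208.13600158691406, 6.829714298248291), 85.90834045410156) [ 6.7693837e-02  9.9770612e-01  5.1576721e+02 -2.1071246e+02] 0.0841567576106585
rubber depth 1831 ((515.347900390625, -218.91549682617188), (213.13455200195312, 9.956391334533691), 86.16474151611328) [ 6.7037292e-02  9.9775046e-01  5.1605347e+02 -2.0828601e+02] 0.08420797101149052
handle 953 ((603.8009643554688, -228.796142578125), (71.64090728759766, 16.949810028076172), 86.73719024658203) [ 4.9615704e-02  9.9876839e-01  6.0394641e+02 -2.2773840e+02] 0.08074642574179786
board [array([ 0.4425, -0.143 ]), array([ 0.7967, -0.1616]), array([ 0.7926, -0.3192]), array([ 0.4322, -0.3015])]
rubber [array([ 0.523 , -0.1147]), array([ 0.5097, -0.3223])]
```

{"fn": "play_rows", "kwargs": {"increments": [[[-4, -2, 50], [0, 0, 3.8], 0], [[-4, -2, 100], [0, 0, 3.8], 0], [[-4, -2, 140], [0, 0, 3.8], 0], [[-4, -2, 170], [0, 0, 3.8], 0], [[-4, -2, 195], [0, 0, 3.8], 0], [[-4, -2, 215], [0, 0, 3.8], 0], [[-4, -2, 225], [0, 0, 3.8], 0], [[-4, -2, 232], [0, 0, 3.8], 0], [[-4, -2, 232], [0, 0, 3.8], 0], [[-4, -2, 232], [0, 0, 3.8], 0.3], [[-4, -2, 232], [0, 0, 3.8], 0.5], [[-4, -2, 232], [0, 0, 3.8], 0.7], [[-4, -2, 232], [0, 0, 3.8], 0.7], [[-4, -2, 232], [0, 0, 3.8], 0.7], [[-4, -2, 232], [0, 0, 3.8], 0.7]], "grip_force": 45}}

```text
time: 3.65
ee_pos: [0.5158, -0.22, 0.0491]
tcp_rot: [179.9, 0.0, 86.0]
wrist_force: [0.9, 0.7, 6.1]
opening: 0.0352
grasp_force: 45.9
```

{"fn": "play_rows", "kwargs": {"increments": [[[0, 0, -10], [0, 0, 0], 0.7], [[0, 0, -30], [0, 0, 0], 0.7], [[0, 0, -60], [0, 0, 0], 0.7], [[0, 0, -90], [0, 0, 0], 0.7], [[20, 1, -110], [0, 0, -1], 0.7], [[50, 3, -120], [0, 0, -2], 0.7], [[90, 5, -120], [0, 0, -3], 0.7], [[130, 7, -120], [0, 0, -4], 0.7], [[170, 9, -120], [0, 0, -5], 0.7], [[210, 10, -120], [0, 0, -6], 0.7], [[250, 12, -120], [0, 0, -6.8], 0.7], [[290, 14, -120], [0, 0, -6.8], 0.7], [[330, 15, -120], [0, 0, -6.8], 0.7], [[360, 16, -120], [0, 0, -6.8], 0.7], [[380, 17, -120], [0, 0, -6.8], 0.7], [[388, 17, -120], [0, 0, -6.8], 0.7], [[388, 17, -120], [0, 0, -6.8], 0.7], [[388, 17, -120], [0, 0, -6.8], 0.7]]}}

```text
time: 5.45
ee_pos: [0.5592, 0.1653, 0.1682]
tcp_rot: [-180.0, 0.0, 92.8]
wrist_force: [-0.6, -0.1, -2.1]
opening: 0.0356
grasp_force: 45.4
```

```bash
python3 - <<'E'
from h import *
o=telemetry.get_obs(); print(o["opening"],o["grasp_force"])
k,im,d=look("wrist"); cv2.imwrite("pics/w2.png",im[:,:,::-1]); np.savez("w2",im=im,d=d,T=k[3])
P=cloud(k,d); z=P[...,2]
m=(z>.15)&(z<.21)&(np.arange(400)[:,None]<300)&(P[...,1]>.2)
print(m.sum(),P[m].max(0),P[m].min(0))
E
```

```text
0.03555613284478525 45.42646050453186
22268 [0.57468474 0.27631487 0.20565586] [0.53526159 0.20000156 0.17225124]
```

View pics/w2.png

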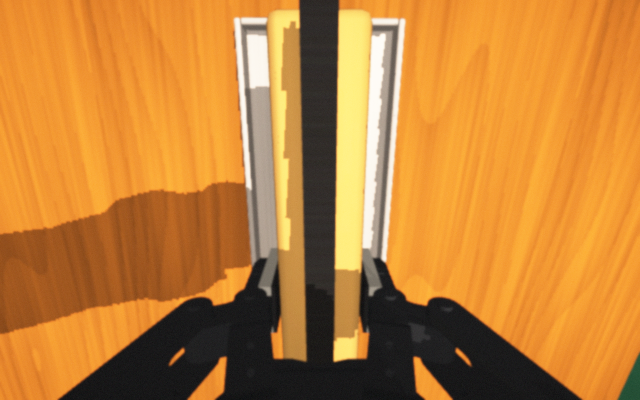

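The wrist view shows the squeegee held level between the tray walls. The far tray corners are at (236,19) and (405,20), about 3 mm farther in y than I'd assumed.

{"fn": "play_rows", "kwargs": {"increments": [[[3, 0, 25], [0, 0, 0], 0.7], [[3, 0, 55], [0, 0, 0], 0.7], [[3, 0, 85], [0, 0, 0], 0.7], [[3, 0, 105], [0, 0, 0], 0.7], [[3, 0, 118], [0, 0, 0], 0.7], [[3, 0, 126], [0, 0, 0], 0.7], [[3, 0, 131], [0, 0, 0], 0.7], [[3, 0, 133], [0, 0, 0], 0.7], [[3, 0, 134], [0, 0, 0], 0.7], [[3, 0, 135], [0, 0, 0], 0.7], [[3, 0, 136], [0, 0, 0], 0.7], [[3, 0, 136], [0, 0, 0], 0.7], [[3, 0, 136], [0, 0, 0], 0.7]]}}

```text
time: 6.8
ee_pos: [0.5593, 0.1691, 0.0325]
tcp_rot: [180.0, -0.0, 92.8]
wrist_force: [-0.1, -0.0, -3.0]
opening: 0.0355
grasp_force: 45.4
```

{"fn": "play_rows", "kwargs": {"increments": [[[0, 0, 0.5], [0, 0, 0], 0.7], [[0, 0, 1], [0, 0, 0], 0.7], [[0, 0, 1.5], [0, 0, 0], 0.7], [[0, 0, 1.5], [0, 0, 0], 0.55], [[0, 0, 1.5], [0, 0, 0], 0.45], [[0, 0, 1.5], [0, 0, 0], 0.35], [[0, 0, 1.5], [0, 0, 0], 0.35], [[0, 0, 1.5], [0, 0, 0], 0.35], [[0, 0, 1.5], [0, 0, 0], 0.35], [[0, 0, 1.5], [0, 0, 0], 0.35], [[0, 0, 1.5], [0, 0, 0], 0.35]]}}

```text
time: 7.9
ee_pos: [0.5592, 0.1691, 0.0308]
tcp_rot: [-180.0, 0.0, 92.8]
wrist_force: [-0.3, -0.1, 0.2]
opening: 0.0555
grasp_force: 0.0
```

{"fn": "play_rows", "kwargs": {"increments": [[[0, 0, -20], [0, 0, 0], 0.35], [[0, 0, -50], [0, 0, 0], 0.35], [[0, 0, -90], [0, 0, 0], 0.35], [[0, 0, -130], [0, 0, 0], 0.2], [[-20, 0, -170], [0, 0, 1], 0.1], [[-60, -7, -200], [0, 0, 2], 0], [[-100, -12, -200], [0, 0, 3], 0], [[-145, -17, -200], [0, 0, 4], 0], [[-190, -22, -200], [0, 0, 5], 0], [[-235, -28, -200], [0, 0, 6], 0], [[-280, -34, -200], [0, 0, 6], 0], [[-325, -40, -200], [0, 0, 6], 0], [[-365, -45, -200], [0, 0, 6], 0], [[-390, -48, -200], [0, 0, 6], 0], [[-397, -48, -200], [0, 0, 6], 0], [[-397, -48, -200], [0, 0, 6], 0], [[-397, -48, -200], [0, 0, 6], 0], [[-397, -48, -200], [0, 0, 6], 0]]}}

```text
time: 9.7
ee_pos: [0.5309, -0.2286, 0.2309]
tcp_rot: [180.0, -0.0, 86.9]
wrist_force: [-0.1, 1.2, -0.5]
opening: 0.0851
grasp_force: 0.0
```

```bash
python3 - <<'E'
from h import *
k,im,d=look("wrist"); np.savez("w3",im=im,d=d,T=k[3])
cv2.imwrite("pics/w3.png",cv2.resize(im[90:290,200:500,::-1],(800,533),interpolation=cv2.INTER_CUBIC))
k2,im2,d2=look("scene"); P=cloud(k2,d2); z=P[...,2]; t=np.zeros((400,640),bool); t[200:260,318:420]=1
m=t&(z>.055)&(z<.08); p=P[m][:,:2].astype(np.float32)*1000; print(cv2.minAreaRect(p),z[m].max())
E
```

```text
((560.2017211914062, 167.52394104003906), (21.029621124267578, 213.08290100097656), 3.0922491550445557) 0.07352520405735086
```

View pics/w3.png

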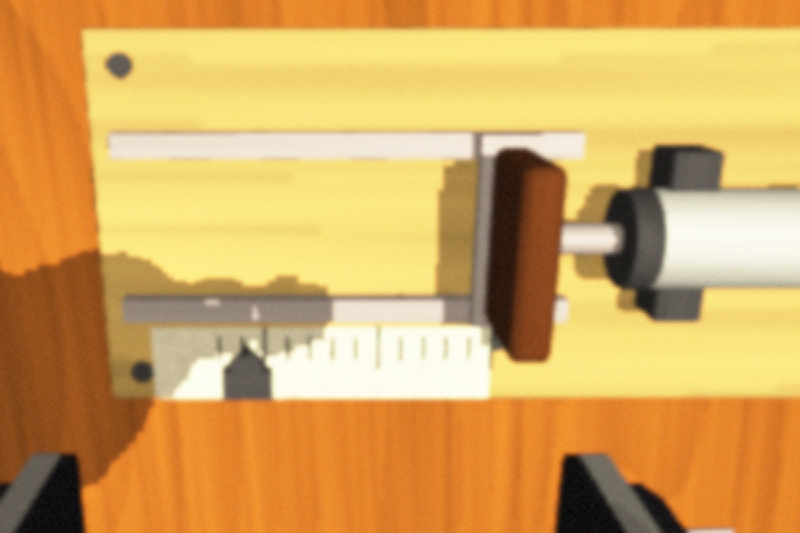

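The crop shows the index point at full-image pixel (292,220). The shoe's front edge runs from about (379,141) to (377,209), and the handle top is bounded by crop (527,150)–(565,165) and (512,360)–(548,360). The squeegee is seated in the tray.

```bash
python3 - <<'E'
from h import *
a=np.load("w3.npz"); k=list(cam("wrist")); k[3]=a["T"]
P=cloud(k,a["d"]); z=P[...,2]
c=lambda u,v:(200+u*.375,90+v*.375)
idx=ray(k,*c(245,347),.021); print("idx",idx)
m=(z>.074)&(z<.092); m[:120]=0;m[240:]=0;m[:,:370]=0;m[:,420:]=0
v,u=np.nonzero(m); p=np.array([ray(k,i,j,.082)[:2] for i,j in zip(u,v)],np.float32)*1000; h=cv2.minAreaRect(p); print("handle",h,len(p))
e=[ray(k,*c(477,140),.030),ray(k,*c(472,318),.030)]; print("shoe front",e)
b=[ray(k,*c(*q),.015)[:2] for q in((83,30),(112,398),(800,28),(800,397))]; print("board",b)
r=[ray(k,*c(*q),.023)[:2] for q in((110,145),(583,145),(125,309),(567,309))]; print("rail",r)
print("pointer",ray(k,*c(497,348),.0265))
for yw in(-3.0,-3.3,-3.6):
    ex=np.array([np.cos(np.radians(yw)),np.sin(np.radians(yw))]); hc=np.array(h[0])/1000
    print(yw,"pull by handle",(hc-idx[:2])@ex,"by shoe",[(q[:2]-idx[:2])@ex+.012 for q in e])
E
```

```text
idx [ 0.49535402 -0.27710587  0.021     ]
handle ((603.9921875, -228.62167358398438), (70.33729553222656, 16.702314376831055), 86.92084503173828) 1322
shoe front [array([ 0.59388976, -0.19215811,  0.03      ]), array([ 0.59218645, -0.26583079,  0.03      ])]
board [array([ 0.44234266, -0.14305147]), array([ 0.43263171, -0.30080783]), array([ 0.72270858, -0.15768112]), array([ 0.74293768, -0.31742116])]
rail [array([ 0.4489802 , -0.18708378]), array([ 0.63742923, -0.19743426]), array([ 0.44608083, -0.25621801]), array([ 0.63377469, -0.26655198])]
pointer [ 0.60352921 -0.2813392   0.0265    ]
-3.0 pull by handle 0.10595181424053514 by shoe [np.float64(0.10595488011355901), np.float64(0.10810963093929059)]
-3.3 pull by handle 0.10566707826442932 by shoe [np.float64(0.10548241671264347), np.float64(0.10802282359222082)]
-3.6 pull by handle 0.10537944537199556 by shoe [np.float64(0.10500739044405144), np.float64(0.10793338373093668)]
```

{"fn": "play_rows", "kwargs": {"increments": [[[4, 40, 0], [0, 0, -90], 0.4], [[4, 73, 0], [0, 0, -90], 0.4], [[4, 73, 0], [0, 0, -90], 0.4], [[4, 73, 0], [0, 0, -90], 0.4], [[4, 73, 0], [0, 0, -90], 0.4], [[4, 73, 0], [0, 0, -90], 0.4], [[4, 73, 0], [0, 0, -90], 0.4], [[4, 73, 0], [0, 0, -90], 0.4], [[4, 73, 0], [0, 0, -90], 0.4], [[4, 73, 0], [0, 0, -90], 0.4], [[4, 73, 0], [0, 0, -90], 0.4], [[4, 73, 0], [0, 0, -90], 0.4], [[4, 73, 0], [0, 0, -90], 0.4]]}}

```text
time: 11.1
ee_pos: [0.6039, -0.2294, 0.2309]
tcp_rot: [180.0, 0.0, 176.7]
wrist_force: [-0.9, -0.1, 0.4]
opening: 0.0514
grasp_force: 0.0
```

{"fn": "play_rows", "kwargs": {"increments": [[[0, 0, 20], [0, 0, -90], 0.4], [[0, 0, 40], [0, 0, -90], 0.4], [[0, 0, 60], [0, 0, -90], 0.4], [[0, 0, 60], [0, 0, -90], 0.4], [[0, 0, 60], [0, 0, -90], 0.4], [[0, 0, 60], [0, 0, -90], 0.4], [[0, 0, 60], [0, 0, -90], 0.4], [[0, 0, 60], [0, 0, -90], 0.4], [[0, 0, 60], [0, 0, -90], 0.4], [[0, 0, 60], [0, 0, -90], 0.4], [[0, 0, 60], [0, 0, -90], 0.4], [[0, 0, 60], [0, 0, -90], 0.4], [[0, 0, 60], [0, 0, -90], 0.4], [[0, 0, 60], [0, 0, -90], 0.4]]}}

```text
time: 12.5
ee_pos: [0.6038, -0.2298, 0.1708]
tcp_rot: [180.0, -0.0, -93.3]
wrist_force: [-0.3, 0.3, 0.9]
opening: 0.051
grasp_force: 0.0
```

{"fn": "play_rows", "kwargs": {"increments": [[[0, 0, 30], [0, 0, 0], 0.4], [[0, 0, 60], [0, 0, 0], 0.4], [[0, 0, 80], [0, 0, 0], 0.4], [[0, 0, 93], [0, 0, 0], 0.4], [[0, 0, 100], [0, 0, 0], 0.4], [[0, 0, 103], [0, 0, 0], 0.4], [[0, 0, 103], [0, 0, 0], 0.4], [[0, 0, 103], [0, 0, 0], 0.6], [[0, 0, 103], [0, 0, 0], 0.8], [[0, 0, 103], [0, 0, 0], 0.95], [[0, 0, 103], [0, 0, 0], 0.95], [[0, 0, 103], [0, 0, 0], 0.95], [[0, 0, 103], [0, 0, 0], 0.95]], "grip_force": 60}}

```text
time: 13.8
ee_pos: [0.6046, -0.2301, 0.0689]
tcp_rot: [-179.9, -0.0, -93.2]
wrist_force: [2.5, 0.5, 6.1]
opening: 0.0152
grasp_force: 61.0
```

{"fn": "play_rows", "kwargs": {"increments": [[[0, 2, 0], [0, 0, 0], 0.95], [[0, 6, 0], [0, 0, 0], 0.95], [[0, 11, 0], [0, 0, 0], 0.95], [[0, 17, 0], [0, 0, 0], 0.95], [[0, 23, 0], [0, 0, 0], 0.95], [[0, 29, 0], [0, 0, 0], 0.95], [[0, 35, 0], [0, 0, 0], 0.95], [[0, 41, 0], [0, 0, 0], 0.95], [[0, 47, 0], [0, 0, 0], 0.95], [[0, 53, 0], [0, 0, 0], 0.95], [[0, 59, 0], [0, 0, 0], 0.95], [[0, 65, 0], [0, 0, 0], 0.95], [[0, 71, 0], [0, 0, 0], 0.95], [[0, 77, 0], [0, 0, 0], 0.95], [[0, 83, 0], [0, 0, 0], 0.95], [[0, 88, 0], [0, 0, 0], 0.95], [[0, 92, 0], [0, 0, 0], 0.95], [[0, 95, 0], [0, 0, 0], 0.95], [[0, 96, 0], [0, 0, 0], 0.95], [[0, 96, 0], [0, 0, 0], 0.95]]}}

```text
time: 15.8
ee_pos: [0.5103, -0.225, 0.0689]
tcp_rot: [-179.7, -0.1, -93.2]
wrist_force: [14.7, -2.1, -0.0]
opening: 0.0148
grasp_force: 60.0
```

```bash
python3 - <<'E'
from h import *
k,im,d=look("wrist"); np.savez("w4",im=im,d=d,T=k[3]); cv2.imwrite("pics/w4.png",im[:,:,::-1])
E
```

```text
(no output)
```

View pics/w4.png

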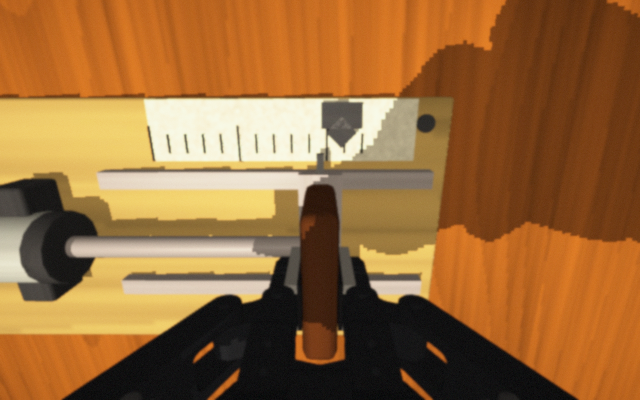

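The view shows the pointer tip at (320,153) and the index point at (342,150).

```bash
python3 - <<'E'
from h import *
a=np.load("w4.npz"); k=list(cam("wrist")); k[3]=a["T"]
i=ray(k,342,150,.021); p=ray(k,320.5,153,.0265); ex=np.array([np.cos(np.radians(-3.15)),np.sin(np.radians(-3.15))])
print(i,p,(p-i)[:2]@ex)
E
```

```text
[ 0.49447689 -0.27690336  0.021     ] [ 0.50636012 -0.27678887  0.0265    ] 0.011858981338741498
```

Another 12 mm to pull, then a hold.

{"fn": "play_rows", "kwargs": {"increments": [[[0, 3, 0], [0, 0, 0], 0.95], [[0, 6, 0], [0, 0, 0], 0.95], [[0, 9, 0], [0, 0, 0], 0.95], [[0, 11, 0], [0, 0, 0], 0.95], [[0, 11.5, 0], [0, 0, 0], 0.95], [[0, 11.5, 0], [0, 0, 0], 0.95], [[0, 11.5, 0], [0, 0, 0], 0.95]]}}

```text
time: 16.55
ee_pos: [0.4992, -0.2245, 0.0689]
tcp_rot: [-179.6, -0.1, -93.2]
wrist_force: [15.9, -1.7, -0.8]
opening: 0.0149
grasp_force: 59.9
```

```bash
python3 - <<'E'
from h import *
k,im,d=look("wrist"); cv2.imwrite("pics/w5.png",cv2.resize(im[90:220,240:440,::-1],(800,520),interpolation=cv2.INTER_CUBIC))
E
```

```text
(no output)
```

View pics/w5.png

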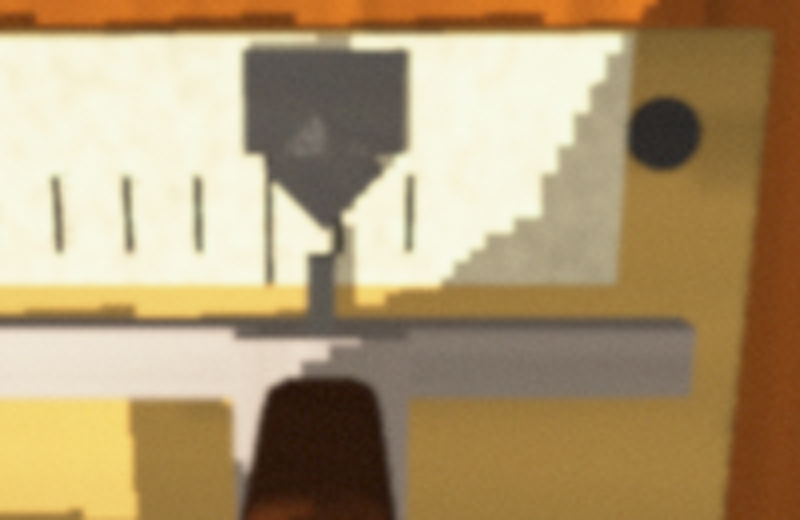

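The crop shows the pointer at x≈320 and the index tip at x≈335, so it's about 2 mm short. I'll pull 2 mm more and hold.

{"fn": "play_rows", "kwargs": {"increments": [[[0, 1, 0], [0, 0, 0], 0.95], [[0, 2, 0], [0, 0, 0], 0.95], [[0, 2, 0], [0, 0, 0], 0.95], [[0, 2, 0], [0, 0, 0], 0.95], [[0, 2, 0], [0, 0, 0], 0.95], [[0, 2, 0], [0, 0, 0], 0.95], [[0, 2, 0], [0, 0, 0], 0.95], [[0, 2, 0], [0, 0, 0], 0.95], [[0, 2, 0], [0, 0, 0], 0.95], [[0, 2, 0], [0, 0, 0], 0.95], [[0, 2, 0], [0, 0, 0], 0.95], [[0, 2, 0], [0, 0, 0], 0.95], [[0, 2, 0], [0, 0, 0], 0.95], [[0, 2, 0], [0, 0, 0], 0.95], [[0, 2, 0], [0, 0, 0], 0.95], [[0, 2, 0], [0, 0, 0], 0.95], [[0, 2, 0], [0, 0, 0], 0.95], [[0, 2, 0], [0, 0, 0], 0.95], [[0, 2, 0], [0, 0, 0], 0.95], [[0, 2, 0], [0, 0, 0], 0.95]]}}

```text
time: 18.6
ee_pos: [0.4973, -0.2244, 0.0689]
tcp_rot: [-179.6, -0.1, -93.2]
wrist_force: [15.1, -2.6, -1.6]
opening: 0.0147
grasp_force: 59.9
```

{"fn": "play_rows", "kwargs": {"increments": [[[0, 0, 0], [0, 0, 0], 0.95], [[0, 0, 0], [0, 0, 0], 0.95], [[0, 0, 0], [0, 0, 0], 0.95], [[0, 0, 0], [0, 0, 0], 0.95], [[0, 0, 0], [0, 0, 0], 0.95], [[0, -2, 0], [0, 0, 0], 0.95], [[0, -6, 0], [0, 0, 0], 0.95], [[0, -11, 0], [0, 0, 0], 0.95], [[0, -16, 0], [0, 0, 0], 0.95], [[0, -21, 0], [0, 0, 0], 0.95], [[0, -26, 0], [0, 0, 0], 0.95], [[0, -31, 0], [0, 0, 0], 0.95], [[0, -36, 0], [0, 0, 0], 0.95], [[0, -41, 0], [0, 0, 0], 0.95], [[0, -46, 0], [0, 0, 0], 0.95], [[0, -51, 0], [0, 0, 0], 0.95], [[0, -56, 0], [0, 0, 0], 0.95], [[0, -61, 0], [0, 0, 0], 0.95], [[0, -66, 0], [0, 0, 0], 0.95], [[0, -70, 0], [0, 0, 0], 0.95]]}}

```text
time: 20.6
ee_pos: [0.566, -0.228, 0.0689]
tcp_rot: [-179.8, -0.0, -93.2]
wrist_force: [7.2, -0.5, 4.2]
opening: 0.0152
grasp_force: 60.9
```

{"fn": "play_rows", "kwargs": {"increments": [[[0, -4, 0], [0, 0, 0], 0.95], [[0, -9, 0], [0, 0, 0], 0.95], [[0, -14, 0], [0, 0, 0], 0.95], [[0, -19, 0], [0, 0, 0], 0.95], [[0, -24, 0], [0, 0, 0], 0.95], [[0, -29, 0], [0, 0, 0], 0.95], [[0, -33, 0], [0, 0, 0], 0.95], [[0, -36, 0], [0, 0, 0], 0.95], [[0, -38, 0], [0, 0, 0], 0.95], [[0, -39, 0], [0, 0, 0], 0.95], [[0, -39.5, 0], [0, 0, 0], 0.95], [[0, -39.5, 0], [0, 0, 0], 0.95], [[0, -39.5, 0], [0, 0, 0], 0.95]]}}

```text
time: 21.9
ee_pos: [0.6045, -0.2301, 0.069]
tcp_rot: [-179.9, -0.0, -93.2]
wrist_force: [3.0, -0.1, 6.7]
opening: 0.0154
grasp_force: 61.3
```

{"fn": "play_rows", "kwargs": {"increments": [[[0, 0, 0], [0, 0, 0], 0.8], [[0, 0, 0], [0, 0, 0], 0.7], [[0, 0, 0], [0, 0, 0], 0.6], [[0, 0, 0], [0, 0, 0], 0.5], [[0, 0, 0], [0, 0, 0], 0.4], [[0, 0, 0], [0, 0, 0], 0.4], [[0, 0, 0], [0, 0, 0], 0.4], [[0, 0, -10], [0, 0, 0], 0.4], [[0, 0, -30], [0, 0, 0], 0.4], [[0, 0, -60], [0, 0, 0], 0.4], [[0, 0, -100], [0, 0, 0], 0.4], [[0, 0, -140], [0, 0, 0], 0.4], [[0, 0, -165], [0, 0, 0], 0.4], [[0, 0, -165], [0, 0, 0], 0.4], [[0, 0, -165], [0, 0, 0], 0.4]]}}

```text
time: 23.4
ee_pos: [0.604, -0.23, 0.2336]
tcp_rot: [-179.9, -0.0, -93.2]
wrist_force: [0.5, 0.4, -0.2]
opening: 0.051
grasp_force: 0.0
```

```bash
python3 - <<'E'
from h import *
k,im,d=look("side"); cv2.imwrite("pics/s2.png",im[:,:,::-1])
E
```

```text
(no output)
```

View pics/s2.png

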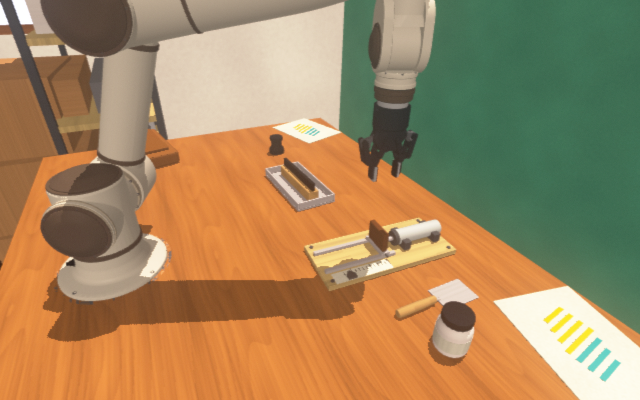

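The squeegee lies in the tray at (300,180) with its rubber up. The handle is home at (378,236), and the jar, knife and loupe are where they started.

```bash
python3 -c "
from workcell import workorder; print(workorder.job_done())"
```

```text
the job is handed in; nothing more can be done
None
```

The job is handed in (no verdict came back): the squeegee is in the tray with its rubber edge up, the pointer was held level with the index for about 2.5 s, the handle was eased home and let go, and the jar, loupe and ink knife look unmoved.

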